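# Close the row of flip-lid tubes with one stroke of a fingertip

## Task

Five sample tubes stand in a row in the metal block with their flip lids open. Begin with the end tube whose hinge faces out of the row, and run your fingertips lightly along the row over the tube tops, so that the lids fold shut one after another until all five lie flat on their tubes. Press gently, lift nothing, bend no lid backwards, do not shove the block out of place, and leave the bottle, the microscope objective and the beaker alone.

Things in the scene. Friction and masses are not known exactly. Their poses are not given: they have to be found in the camera images.
- block: Loose dark metal tube block, 186 x 54 x 40 mm (x, y, z), about 1.3 kg. Origin at the centre of its underside, on the bench (z = 0); z up. Five white plastic tubes with attached flip lids stand in it in one straight row along its x axis (y = 0), centres at x = -68, -34, 0, 34, 68 mm. All lids are hinged on their tube's -x side and open towards -x: start at the -x end, stroke towards +x, fingertips 0 to 2 mm above the shut-lid height.
- mouth1 (a point): centre of the mouth of tube 1 (1 = at the block's -x end, 5 = +x end), fixed in the block, axes as the block's; rim 20 mm across, 52 mm above the bench. The shut lid covers it: 22 mm across, 4 mm thick, flat top 56 mm above the bench, thumb tab to 15 mm on the +x side. Hinge line along y, 13 mm to the -x side, at rim height.
- lid1 (a joint): hinge angle of lid 1, rad: 0 = shut flat, 1.57 = upright (then about 80 mm above the bench), more = leaning back to -x; starts at 1.15 to 1.65. Stays where it is left; about 0.5 N in +x on its back folds it down. Can be bent back to 2.2, which harms it.
- mouth2 (a point): centre of the mouth of tube 2 (1 = at the block's -x end, 5 = +x end), fixed in the block, axes as the block's; rim 20 mm across, 52 mm above the bench. The shut lid covers it: 22 mm across, 4 mm thick, flat top 56 mm above the bench, thumb tab to 15 mm on the +x side. Hinge line along y, 13 mm to the -x side, at rim height.
- lid2 (a joint): hinge angle of lid 2, rad: 0 = shut flat, 1.57 = upright (then about 80 mm above the bench), more = leaning back to -x; starts at 1.15 to 1.65. Stays where it is left; about 0.5 N in +x on its back folds it down. Can be bent back to 2.2, which harms it.
- mouth3 (a point): centre of the mouth of tube 3 (1 = at the block's -x end, 5 = +x end), fixed in the block, axes as the block's; rim 20 mm across, 52 mm above the bench. The shut lid covers it: 22 mm across, 4 mm thick, flat top 56 mm above the bench, thumb tab to 15 mm on the +x side. Hinge line along y, 13 mm to the -x side, at rim height.
- lid3 (a joint): hinge angle of lid 3, rad: 0 = shut flat, 1.57 = upright (then about 80 mm above the bench), more = leaning back to -x; starts at 1.15 to 1.65. Stays where it is left; about 0.5 N in +x on its back folds it down. Can be bent back to 2.2, which harms it.
- mouth4 (a point): centre of the mouth of tube 4 (1 = at the block's -x end, 5 = +x end), fixed in the block, axes as the block's; rim 20 mm across, 52 mm above the bench. The shut lid covers it: 22 mm across, 4 mm thick, flat top 56 mm above the bench, thumb tab to 15 mm on the +x side. Hinge line along y, 13 mm to the -x side, at rim height.
- lid4 (a joint): hinge angle of lid 4, rad: 0 = shut flat, 1.57 = upright (then about 80 mm above the bench), more = leaning back to -x; starts at 1.15 to 1.65. Stays where it is left; about 0.5 N in +x on its back folds it down. Can be bent back to 2.2, which harms it.
- mouth5 (a point): centre of the mouth of tube 5 (1 = at the block's -x end, 5 = +x end), fixed in the block, axes as the block's; rim 20 mm across, 52 mm above the bench. The shut lid covers it: 22 mm across, 4 mm thick, flat top 56 mm above the bench, thumb tab to 15 mm on the +x side. Hinge line along y, 13 mm to the -x side, at rim height.
- lid5 (a joint): hinge angle of lid 5, rad: 0 = shut flat, 1.57 = upright (then about 80 mm above the bench), more = leaning back to -x; starts at 1.15 to 1.65. Stays where it is left; about 0.5 N in +x on its back folds it down. Can be bent back to 2.2, which harms it.
- reagent: bystander, loose: amber glass reagent bottle with white cap, 42 mm across, 85 mm tall; origin at the centre of its underside; stands beside the block, 90 to 140 mm from the row
- objective: bystander, loose: steel microscope objective with black rings, standing upright, 32 mm across, 48 mm tall; origin at the centre of its underside; stands beside the block, 90 to 140 mm from the row
- beaker: bystander, loose: small clear glass beaker, 54 mm across, 65 mm tall; origin at the centre of its underside; stands beside the block, 90 to 140 mm from the row

How it is judged:
By the outcome, as a careful person would: the job done as asked, in the order asked, and still so for the second after the job is handed in, with the robot touching nothing.
It also fails if it takes over 45 s, if anything falls off the work surface, if the arm or the gripper's body presses on something with over 40 N, if the wrist force passes 120 N, or if a joint passes its speed limit or range.

## Robot

A 7-joint arm with a two-finger parallel gripper is mounted at the origin on the work surface. World frame = base frame: x ahead of the robot, y to its left, z up, the work surface at z = 0. Lengths are in m, angles in rad, forces in N, time in s.
With the tool pointing down it reaches from about 0.4 to 0.85 m from the base axis. Payload 6.9 kg.
Tool frame: the origin (TCP) lies on the mounting face of the last link; the fingertips stand 173 mm ahead of it and the grasp point (between the pads) lies 155 mm ahead of it; z points along the fingers, x is the direction in which the jaws open and shut, and the axes are right-handed (so a half turn about z gives the same grasp; the last joint's range is limited). The gripper opens to 85 mm and grips with 20 to 120 N. Pads are 22 mm wide; open, the fingers measure 114 mm over their backs; the gripper's body (76 mm by 85 mm) begins 54 mm behind the grasp point. The pads swing forward as they close: fully open they stand 13 mm farther back than shut.
Start: joints at [1.308, 0.507, -0.238, 1.5, 0.126, 1.149, -0.155], TCP at [0.225, -0.583, 0.405] pointing down, gripper open.
Joint ranges: [-3.08, 3.08], [-0.24, 2.05], [-1.43, 1.35], [0, 2.5], [-1.52, 4.66], [0.17, 1.96], [-2.89, 2.89]. Speed limits (rad/s): [2.39, 2.39, 3.14, 3.14, 3.14, 3.14, 3.14].

## Interface

Orientations are given as a unit quaternion [x, y, z, w].
In Python, from rig import readout, vision, r gives the robot as it stands.
- The arm moves only by the tool move_arm, never from a script. Its argument "deltas" is a list that holds one entry, the list of rows, each a list of 5 numbers: the closure in counts, from 0 (fully open) to 255 (shut), then the shift along the tool's x, y, z in mm, then the turn about the tool's z in degrees. In form: [[[jaw, dx, dy, dz, yaw], ...]]. A call has 1 to 5 rows; each row shifts and turns the pose as measured when the row begins, along the tool's axes as they then stand; what a row does not reach is not made up. A row lasts 1/8 s, in which the tool goes at most 62.5 mm and 10.7 degrees, less where a joint would pass 70% of its speed; a pose out of reach is approached as far as the arm can. A call is refused whole if a number of a shift passes 62.5 or a number of a turn 10.7, either way. A call with a gripper value outside its range is refused whole. The fingers move at their own pace and stop on an object; "grip_force" is the grip in N (left out, the last holds). Time passes only in rows, so rows that do not move let the fingers close. It gives the time, the measured TCP pose, the force and the opening at its end, in the units of the state.
- readout.sense(): the state, without advancing time (a new reading comes with each control period).
- vision.camera(name): name is "side" or "top" or "wrist"; returns a dict with "img" (420x560x3 uint8, blue, green, red), "mtx" (3x3 intrinsics, pixels), "T" (4x4, takes a point from camera to world coordinates). Camera axes: x right, y up, looking along -z (the intrinsics and any distortion apply to the point x, -y, -z); pixel columns grow to the right and rows downward; lengths in m; the calibration is good to about 2 mm. The wrist camera is an equidistant fisheye: a pixel r from the principal point sees the ray r / f radians off the axis. A picture is of the moment at which its call begins. There is no depth.
- r.finish_job(): hands the job in, once; it reports no verdict.
The state is a dict: "time_s": time; "q": joint angles; "dq": joint speeds; "joint_torque": joint torques, N m; "ee_pos": TCP position; "tool_rot": TCP orientation; "wrist_force": force on the tool from outside, world axes, zero at the start; "moment": the same for the moment, N m; "width": opening from 0.0 (shut) to 1.0 (fully open).
Only numpy, scipy, OpenCV 4.12 (cv2) and the standard library are available. Lean on these libraries where they do the work, as an engineer would, in place of code of your own. Each camera call takes 0.05 s, during which the arm holds its last target.

## Working session

There is one attempt and no reset: what is moved stays moved. The work goes in short steps, Python scripts to look and compute and a tool call to move; the robot and the scene stay as the last step left them, time stands still between calls to the robot, and variables do not carry over. Pictures are saved under pics/ and viewed, and the job is handed in when it is done.

Besides the shell and the picture viewer there is one more tool, called after ">>>" in YAML: its name, and indented under it one key for each argument. move_arm: Moves the arm, as the interface text tells. Its arguments: {"type":"object","properties":{"deltas":{"type":"array"},"grip_force":{"type":"number"}},"required":["deltas"]}

```bash
mkdir -p pics; ls; python3 - <<'E'
from rig import readout, vision, r
import cv2
print(readout.sense())
for n in ["side","top"]:
    c=vision.camera(n); cv2.imwrite(f"pics/{n}0.png",c["img"]); print(n,c["mtx"].round(1).tolist(),c["T"].round(4).tolist(), [k for k in c])
E
```

```text
pics
{'time_s': 0.0, 'q': array([ 1.30748155,  0.50828525, -0.23752296,  1.50112959,  0.12569229,
        1.14891005, -0.15479287]), 'dq': array([-0.00145003, -0.00090995,  0.00088593, -0.0004017 ,  0.00069116,
        0.00039616, -0.00052178]), 'joint_torque': array([ 8.74420493e-04, -6.20596933e+01, -2.18646839e+00, -2.49660856e+01,
        1.26499482e-02,  1.18629984e-02,  7.02481785e-06]), 'ee_pos': array([ 0.22517935, -0.58280893,  0.40386313]), 'tool_rot': array([ 8.24780918e-01, -5.65451746e-01, -7.28857638e-04, -4.78838444e-04]), 'wrist_force': array([-0.44500022,  0.32875338,  0.0090607 ]), 'moment': array([0.0269265 , 0.02449312, 0.02052761]), 'width': 0.9966288486874032}
side [[505.7, 0.0, 275.3], [0.0, 505.7, 213.0], [0.0, 0.0, 1.0]] [[0.6953, 0.3932, -0.6017, 0.0342], [-0.7185, 0.4004, -0.5687, -0.4929], [0.0173, 0.8277, 0.5609, 0.5679], [0.0, 0.0, 0.0, 1.0]] ['img', 'mtx', 'T']
top [[379.4, 0.0, 282.9], [0.0, 379.4, 203.8], [0.0, 0.0, 1.0]] [[-0.0161, 0.9882, -0.1526, 0.4818], [-0.9997, -0.0132, 0.0204, 0.044], [0.0181, 0.1529, 0.9881, 0.7246], [0.0, 0.0, 0.0, 1.0]] ['img', 'mtx', 'T']
```

View pics/side0.png

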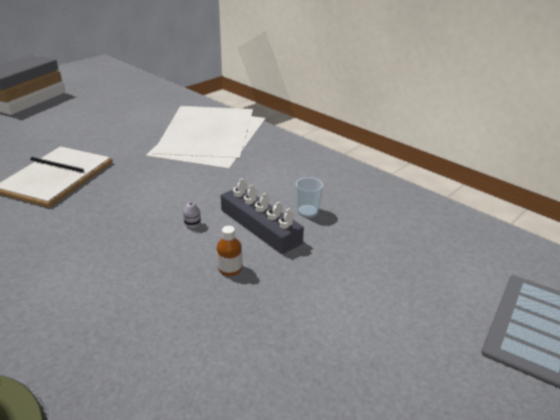

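View pics/top0.png

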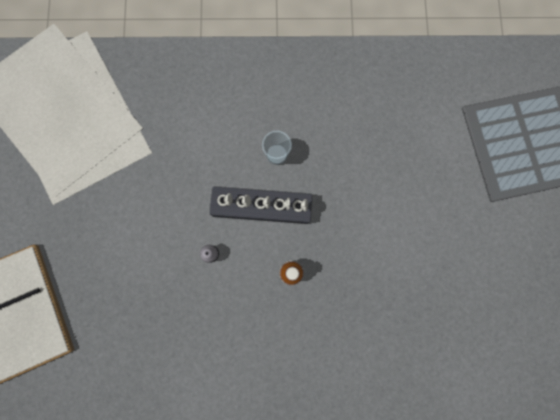

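```bash
python3 - <<'E'
import cv2
t=cv2.imread("pics/top0.png")[175:295,195:325]
cv2.imwrite("pics/topz.png",cv2.resize(t,None,fx=6,fy=5*1.0,interpolation=cv2.INTER_CUBIC) if 0 else cv2.resize(t[:75],None,fx=6,fy=6,interpolation=cv2.INTER_CUBIC))
s=cv2.imread("pics/side0.png")[170:255,210:325]
cv2.imwrite("pics/sidez.png",cv2.resize(s,None,fx=6,fy=6,interpolation=cv2.INTER_CUBIC))
E
```

```text
(no output)
```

View pics/topz.png

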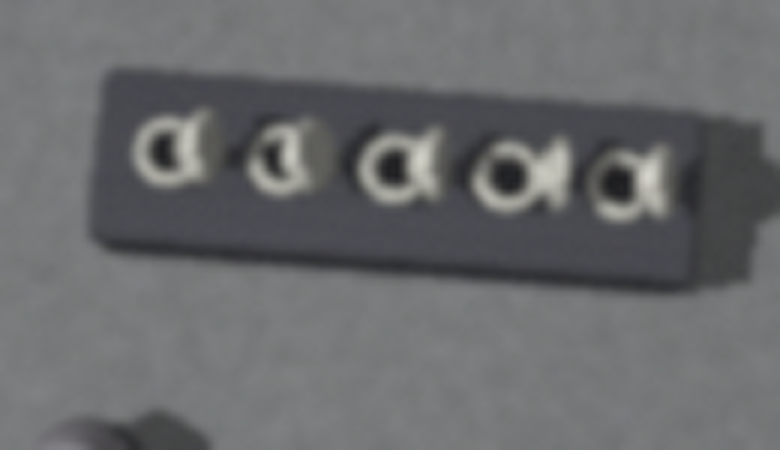

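View pics/sidez.png

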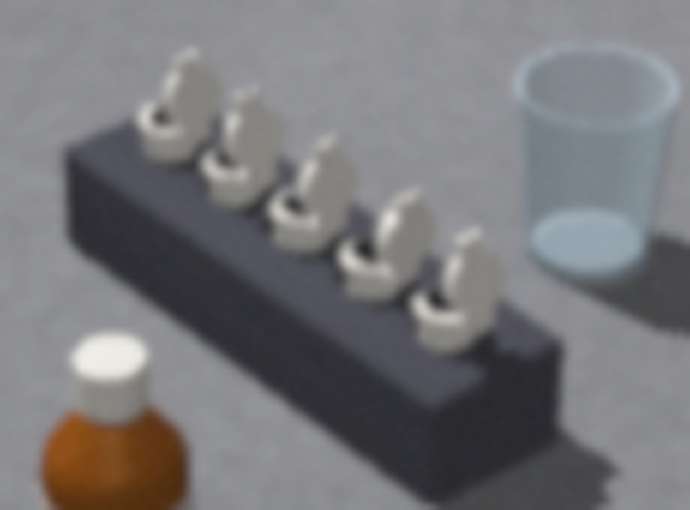

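```bash
cat > h.py <<'E'
import numpy as np
from rig import readout, vision, r
def ray(c,u,v):
    K=c["mtx"];d=np.array([(u-K[0,2])/K[0,0],-(v-K[1,2])/K[1,1],-1]);T=c["T"];return T[:3,3],T[:3,:3]@d
def onz(c,u,v,z):
    o,d=ray(c,u,v);return o+d*(z-o[2])/d[2]
def proj(c,p):
    T=c["T"];q=T[:3,:3].T@(np.array(p)-T[:3,3]);K=c["mtx"];return K[0,0]*q[0]/-q[2]+K[0,2],K[1,1]*-q[1]/-q[2]+K[1,2]
E
python3 - <<'E'
from h import *
c=vision.camera("top"); s=vision.camera("side")
f=lambda p,o:((p[0]+.5)/6-.5+o[0],(p[1]+.5)/6-.5+o[1])
print("tubes top")
for p in [(168,151),(281,159),(393,167),(505,177),(618,186)]: print(onz(c,*f(p,(195,175)),.052).round(4))
print("corners top")
for p in [(110,70),(705,112),(693,290),(95,240)]: print(onz(c,*f(p,(195,175)),.04).round(4))
print("side tubes")
for p in [(172,125),(240,170),(302,212),(370,259),(443,308)]: print(onz(s,*f(p,(210,170)),.052).round(4))
print("corners side")
for p in [(67,150),(433,408),(562,345)]: print(onz(s,*f(p,(210,170)),.04).round(4))
for n,p in [("obj",(210,254)),("bot",(292,273)),("beak",(277,150))]: print(n,onz(c,*p,.04).round(3))
E
```

```text
tubes top
[0.5945 0.1381 0.052 ]
[0.5917 0.1045 0.052 ]
[0.5888 0.0711 0.052 ]
[0.5853 0.0376 0.052 ]
[0.5822 0.0039 0.052 ]
corners top
[0.6219 0.1577 0.04  ]
[ 0.6065 -0.024   0.04  ]
[ 0.5518 -0.0188  0.04  ]
[0.5696 0.1616 0.04  ]
side tubes
[0.5922 0.1348 0.052 ]
[0.5892 0.0997 0.052 ]
[0.5862 0.0687 0.052 ]
[0.5827 0.0357 0.052 ]
[0.5797 0.0025 0.052 ]
corners side
[0.5702 0.1618 0.04  ]
[ 0.5536 -0.0186  0.04  ]
[ 0.6037 -0.0241  0.04  ]
obj [0.499 0.161 0.04 ]
bot [0.463 0.016 0.04 ]
beak [0.689 0.039 0.04 ]
```

>>> move_arm:
  deltas:
    - [[255,0,0,0,8.8],[255,0,0,0,8.8],[255,0,0,0,8.8],[255,-40,-22,0,0],[255,-40,-22,0,0]]

```text
time_s: 0.82
ee_pos: [0.2756, -0.509, 0.4022]
tool_rot: [-0.665, 0.746, 0.002, -0.0]
wrist_force: [1.0, -0.9, -0.4]
width: 0.001
```

>>> move_arm:
  deltas:
    - [[255,-47,-26,0,-1.4],[255,-47,-26,0,0],[255,-47,-26,0,0],[255,-47,-26,0,0],[255,-47,-26,0,0]]

```text
time_s: 1.45
ee_pos: [0.4307, -0.2808, 0.402]
tool_rot: [-0.674, 0.739, 0.002, -0.0]
wrist_force: [0.5, -0.2, 0.6]
width: -0.001
```

>>> move_arm:
  deltas:
    - [[255,-47,-26,0,0],[255,-47,-26,0,0],[255,-47,-26,0,0],[255,-35,-20,0,0],[255,0,0,0,0]]

```text
time_s: 2.08
ee_pos: [0.5491, -0.1036, 0.4019]
tool_rot: [-0.677, 0.736, 0.002, 0.001]
wrist_force: [-0.5, 0.1, -0.2]
width: 0.001
```

```bash
cat > w.py <<'E'
from h import *
from scipy.spatial.transform import Rotation as R
def where(z_t=0.230):
    s=readout.sense(); p=s["ee_pos"]; M=R.from_quat(s["tool_rot"]).as_matrix()
    t1=np.array([.581,.003]);t5=np.array([.594,.137]);d=(t5-t1)/np.linalg.norm(t5-t1);n=np.array([-d[1],d[0]])
    tip=p+M[:,2]*.173
    e=tip[:2]-t1
    print("t",s["time_s"],"along mm",(e@d*1e3).round(1),"off mm",(e@n*1e3).round(1),"tipz",(tip[2]*1e3).round(1),"F",s["wrist_force"].round(2),"toolx",np.degrees(np.arctan2(M[1,0],M[0,0])).round(1),"zax",M[:,2].round(4))
    g=lambda a: (M.T@np.r_[t1+d*a-tip[:2],.0575-tip[2]]*1e3).round(1)
    print("tool shift to start(-65)",g(-.065),"to end",g(.165))
where() if __name__=="__main__" else 0
E
python3 w.py
```

```text
t 2.075 along mm -108.5 off mm 21.8 tipz 228.9 F [-0.5   0.12 -0.16] toolx -94.8 zax [-0.0012  0.0041 -1.    ]
tool shift to start(-65) [-42.5 -22.6 171.5] to end [-272.5  -25.4  172.4]
```

>>> move_arm:
  deltas:
    - [[255,-20,-11,50,0],[255,-20,-11,50,0],[255,0,0,40,0],[255,0,0,10,0],[255,0,0,0,0]]

```text
time_s: 2.7
ee_pos: [0.5746, -0.0688, 0.2498]
tool_rot: [-0.675, 0.738, -0.0, 0.001]
wrist_force: [0.6, -0.0, -0.0]
width: 0.0
```

```bash
python3 w.py; python3 - <<'E'
from h import *
import cv2
for n,(y0,y1,x0,x1) in {"side":(130,270,190,370),"top":(150,290,180,380),"wrist":(0,420,0,560)}.items():
    i=vision.camera(n)["img"][y0:y1,x0:x1]; k=1 if n=="wrist" else 4
    cv2.imwrite(f"pics/{n}1.png",cv2.resize(i,None,fx=k,fy=k,interpolation=cv2.INTER_CUBIC))
E
```

```text
t 2.7 along mm -72.0 off mm -0.8 tipz 76.8 F [ 0.64 -0.02 -0.  ] toolx -95.1 zax [ 1.3e-03  2.0e-04 -1.0e+00]
tool shift to start(-65) [-7.   0.8 19.3] to end [-237.    -1.    19.4]
```

View pics/side1.png

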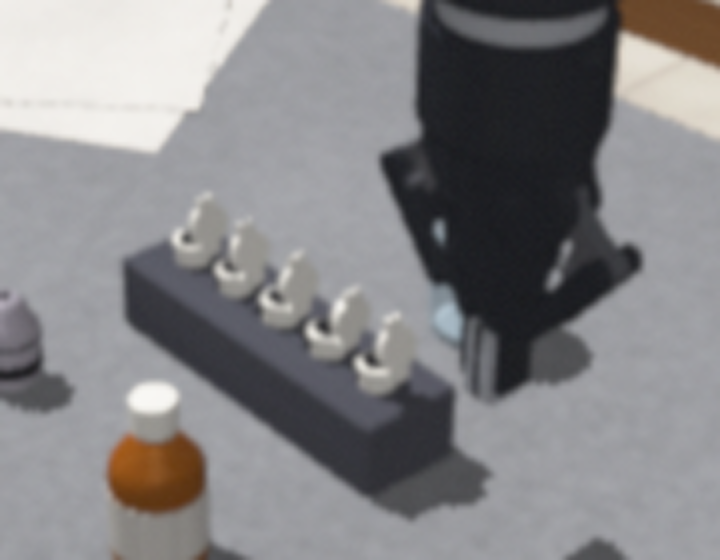

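View pics/top1.png

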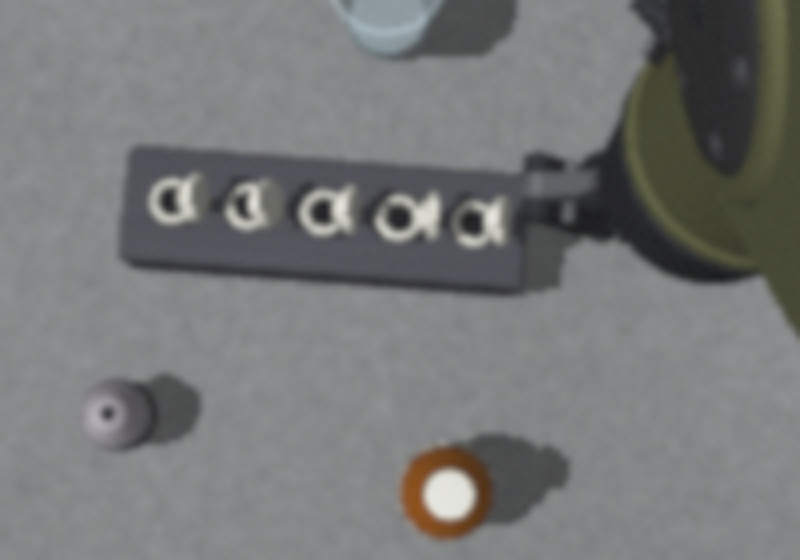

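View pics/wrist1.png

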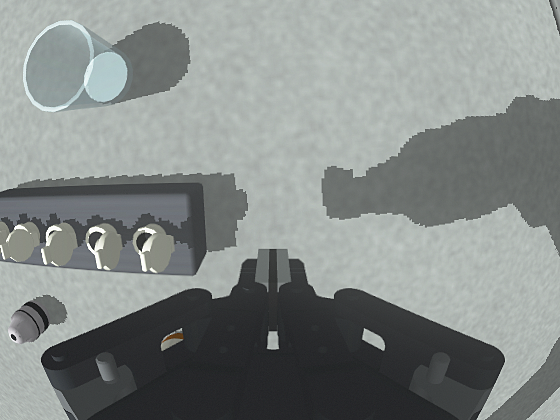

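>>> move_arm:
  deltas:
    - [[255,0,0.8,12,0],[255,0,0,7.5,0],[255,0,0,0,0]]

```text
time_s: 3.22
ee_pos: [0.5748, -0.0691, 0.2328]
tool_rot: [-0.675, 0.738, -0.003, 0.003]
wrist_force: [0.3, -0.1, -0.1]
width: 0.005
```

```bash
python3 w.py
```

```text
t 3.225 along mm -72.3 off mm -2.3 tipz 59.8 F [ 0.31 -0.11 -0.14] toolx -95.2 zax [ 8.4e-03 -7.0e-04 -1.0e+00]
tool shift to start(-65) [-7.3  2.3  2.3] to end [-237.3    0.7    2.3]
```

>>> move_arm:
  deltas:
    - [[255,-6,0.5,1.5,0],[255,-6,0,1,0],[255,-6,0,0,0],[255,-6,0,0,0]]

```text
time_s: 3.72
ee_pos: [0.5768, -0.0433, 0.2304]
tool_rot: [-0.675, 0.738, -0.003, 0.003]
wrist_force: [-0.1, -0.1, 0.3]
width: 0.003
```

```bash
python3 w.py
```

```text
t 3.725 along mm -46.4 off mm -1.8 tipz 57.4 F [-0.06 -0.12  0.26] toolx -95.1 zax [ 8.9e-03 -4.0e-04 -1.0e+00]
tool shift to start(-65) [18.6  2.  -0.1] to end [-211.4    0.4   -0. ]
```

>>> move_arm:
  deltas:
    - [[255,-6,0,0.3,0],[255,-6,0,0,0],[255,-6,0,0,0],[255,-6,0,0,0]]

```text
time_s: 4.22
ee_pos: [0.5791, -0.0175, 0.2302]
tool_rot: [-0.675, 0.738, -0.003, 0.003]
wrist_force: [-0.2, -0.9, -0.9]
width: -0.002
```

```bash
python3 w.py
```

```text
t 4.225 along mm -20.6 off mm -1.7 tipz 57.2 F [-0.25 -0.95 -0.92] toolx -95.1 zax [ 9.e-03 -6.e-04 -1.e+00]
tool shift to start(-65) [44.4  2.  -0.3] to end [-185.6    0.3   -0.3]
```

>>> move_arm:
  deltas:
    - [[255,-6,0,0,0],[255,-6,0,0,0],[255,-6,0,0,0],[255,-6,0,0,0]]

```text
time_s: 4.72
ee_pos: [0.5815, 0.0077, 0.2304]
tool_rot: [-0.675, 0.738, -0.004, 0.003]
wrist_force: [-0.2, -0.1, 1.1]
width: 0.001
```

```bash
python3 w.py; python3 - <<'E'
from h import *
import cv2
n,(y0,y1,x0,x1)="side",(130,270,190,370)
i=vision.camera(n)["img"][y0:y1,x0:x1]; k=4
cv2.imwrite(f"pics/{n}2.png",cv2.resize(i,None,fx=k,fy=k,interpolation=cv2.INTER_CUBIC))
E
```

```text
t 4.725 along mm 4.7 off mm -1.7 tipz 57.4 F [-0.15 -0.08  1.12] toolx -95.2 zax [ 9.4e-03 -9.0e-04 -1.0e+00]
tool shift to start(-65) [69.7  2.2 -0.1] to end [-1.603e+02  6.000e-01 -1.000e-01]
```

View pics/side2.png

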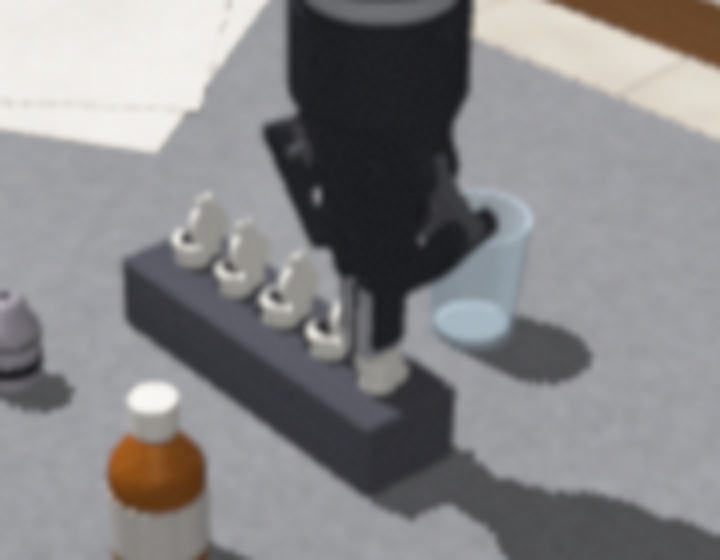

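The tip is over tube 1, with its lid folded down near (382,372). The block's near corner is still at (372,492), so it hasn't moved. I'll continue the stroke.

>>> move_arm:
  deltas:
    - [[255,-6,0,0.4,0],[255,-6,0,0.3,0],[255,-6,0,0,0],[255,-6,0,0,0],[255,-6,0,0,0]]

```text
time_s: 5.4
ee_pos: [0.5844, 0.0401, 0.2297]
tool_rot: [-0.675, 0.738, -0.003, 0.003]
wrist_force: [-0.3, -0.2, 0.8]
width: -0.001
```

```bash
python3 w.py; python3 - <<'E'
from h import *
import cv2
n,(y0,y1,x0,x1)="side",(130,270,190,370)
i=vision.camera(n)["img"][y0:y1,x0:x1]; k=4
cv2.imwrite(f"pics/{n}3.png",cv2.resize(i,None,fx=k,fy=k,interpolation=cv2.INTER_CUBIC))
E
```

```text
t 5.4 along mm 37.3 off mm -1.5 tipz 56.7 F [-0.33 -0.2   0.78] toolx -95.1 zax [ 9.5e-03 -7.0e-04 -1.0e+00]
tool shift to start(-65) [102.3   2.2  -0.8] to end [-127.7    0.5   -0.8]
```

View pics/side3.png

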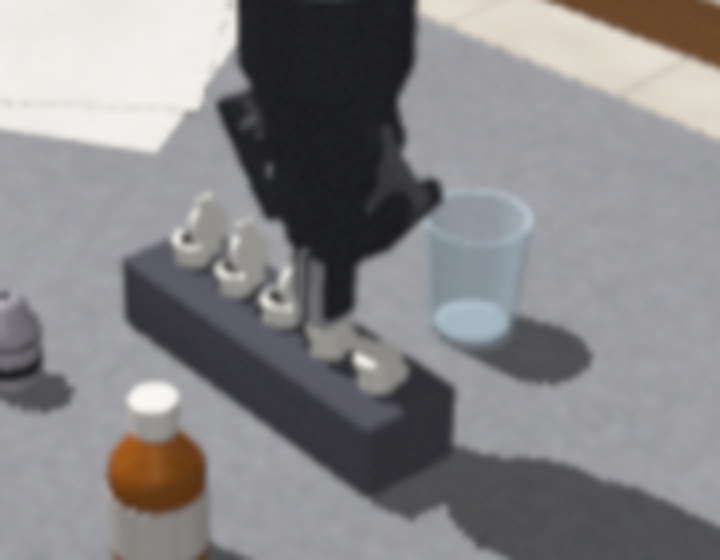

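```bash
python3 - <<'E'
from h import *
import cv2
i=vision.camera("side")["img"][200:240,260:310]
cv2.imwrite("pics/z3.png",cv2.resize(i,None,fx=14,fy=14,interpolation=cv2.INTER_CUBIC))
i=vision.camera("wrist")["img"]; cv2.imwrite("pics/w3.png",i)
c=vision.camera("side"); t1=np.array([.581,.003]);d=np.array([.0966,.9953])
for a,z in [(-.013,.052),(-.011,.056),(.011,.056),(.015,.056),(.015,.052)]: u,v=proj(c,np.r_[t1+d*a,z]);print(a,z,((u-260)*14).round(),((v-200)*14).round())
E
```

```text
-0.013 0.052 400.0 333.0
-0.011 0.056 390.0 300.0
0.011 0.056 276.0 223.0
0.015 0.056 256.0 209.0
0.015 0.052 255.0 235.0
```

View pics/z3.png

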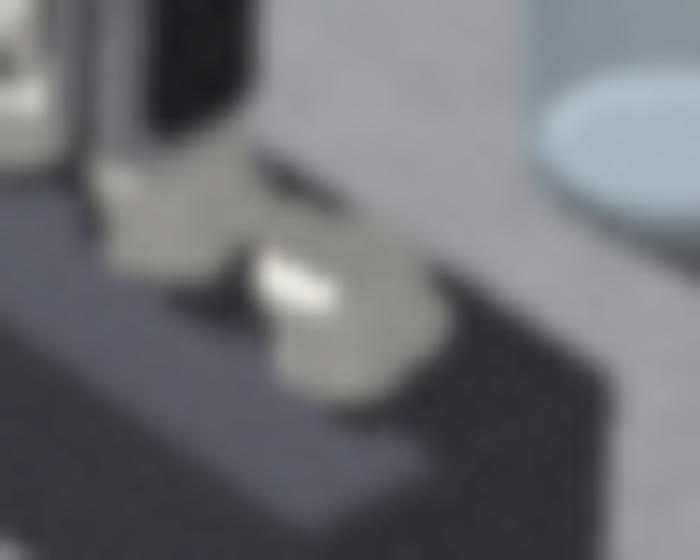

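View pics/w3.png

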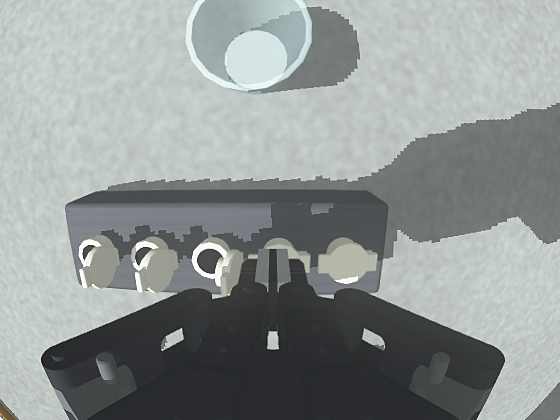

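Both views show lid 1 lying flat; the bright patch is light around the arm's shadow. Lid 2 is under the tip, and lids 3–5 are still open. I'll keep the tip at about 56.7 mm.

>>> move_arm:
  deltas:
    - [[255,-6,0,0,0],[255,-6,0,0,0],[255,-6,0,0,0],[255,-6,0,0,0]]

```text
time_s: 6.1
ee_pos: [0.5867, 0.0634, 0.2298]
tool_rot: [-0.674, 0.739, -0.004, 0.003]
wrist_force: [-0.1, -0.1, 1.0]
width: 0.0
```

```bash
python3 w.py
```

```text
t 6.1 along mm 60.4 off mm -1.5 tipz 56.8 F [-0.14 -0.07  0.95] toolx -95.3 zax [ 0.0094 -0.0023 -1.    ]
tool shift to start(-65) [125.4   2.1  -0.6] to end [-104.6    1.    -0.9]
```

>>> move_arm:
  deltas:
    - [[255,-6,0,0,0],[255,-6,0,0,0],[255,-6,0,0,0],[255,-6,0,0,0]]

```text
time_s: 6.6
ee_pos: [0.589, 0.0893, 0.2297]
tool_rot: [-0.674, 0.739, -0.004, 0.003]
wrist_force: [1.4, -2.8, 2.7]
width: 0.0
```

```bash
python3 w.py
```

```text
t 6.6 along mm 86.3 off mm -1.2 tipz 56.7 F [ 1.41 -2.85  2.74] toolx -95.2 zax [ 0.0091 -0.0026 -1.    ]
tool shift to start(-65) [151.3   2.1  -0.6] to end [-78.7   0.8  -0.9]
```

```bash
python3 - <<'E'
from h import *
import cv2
i=vision.camera("side")["img"][130:270,190:370]
cv2.imwrite("pics/side4.png",cv2.resize(i,None,fx=4,fy=4,interpolation=cv2.INTER_CUBIC))
i=vision.camera("wrist")["img"]; cv2.imwrite("pics/w4.png",i)
E
```

```text
(no output)
```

View pics/side4.png

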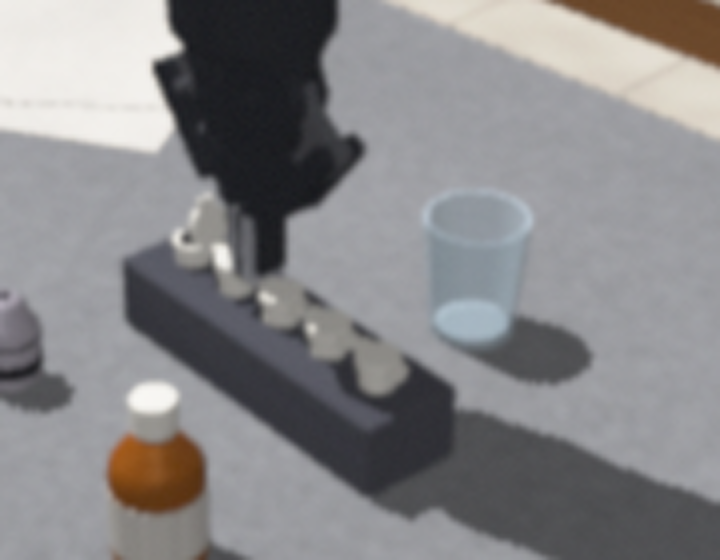

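View pics/w4.png

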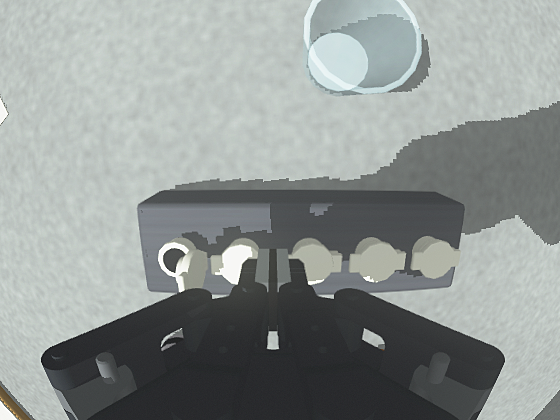

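Lids 1–3 are flat and lid 4 is going down. The block corner is unmoved at (372,492). I'll carry on.

>>> move_arm:
  deltas:
    - [[255,-6,0,0,0],[255,-6,0,0,0],[255,-6,0,0,0],[255,-6,0,0,0]]

```text
time_s: 7.2
ee_pos: [0.5913, 0.1158, 0.2296]
tool_rot: [-0.674, 0.738, -0.003, 0.003]
wrist_force: [-0.0, -0.9, 0.4]
width: 0.003
```

```bash
python3 w.py
```

```text
t 7.2 along mm 113.3 off mm -1.0 tipz 56.6 F [-0.04 -0.86  0.43] toolx -95.2 zax [ 9.6e-03 -5.0e-04 -1.0e+00]
tool shift to start(-65) [178.3   2.1  -0.9] to end [-51.7   0.7  -0.8]
```

>>> move_arm:
  deltas:
    - [[255,-6,0,0,0],[255,-6,0,0,0],[255,-6,0,0,0],[255,-6,0,0,0],[255,-6,0,0,0]]

```text
time_s: 7.82
ee_pos: [0.5941, 0.1479, 0.2296]
tool_rot: [-0.675, 0.738, -0.003, 0.003]
wrist_force: [0.4, -0.5, -0.3]
width: 0.003
```

```bash
python3 w.py
```

```text
t 7.825 along mm 145.6 off mm -0.7 tipz 56.7 F [ 0.4  -0.52 -0.25] toolx -95.2 zax [ 9.5e-03 -4.0e-04 -1.0e+00]
tool shift to start(-65) [210.6   2.1  -1. ] to end [-19.4   0.6  -0.8]
```

>>> move_arm:
  deltas:
    - [[255,-7,0,0,0],[255,-7,0,0,0],[255,-7,0,0,0],[255,-7,0,0,0],[255,-5,0,0,0]]

```text
time_s: 8.45
ee_pos: [0.5972, 0.1837, 0.2295]
tool_rot: [-0.675, 0.738, -0.003, 0.003]
wrist_force: [0.0, -0.4, 0.2]
width: 0.004
```

```bash
python3 w.py
```

```text
t 8.45 along mm 181.6 off mm -0.2 tipz 56.5 F [ 0.01 -0.36  0.16] toolx -95.1 zax [ 9.3e-03  2.0e-04 -1.0e+00]
tool shift to start(-65) [246.6   2.   -1.3] to end [16.6  0.4 -1. ]
```

Past tube 5's tab by 30 mm. Moving a little further, lifting clear, and checking.

>>> move_arm:
  deltas:
    - [[255,-10,0,-5,0],[255,-15,0,-30,0],[255,-30,0,-50,0],[255,-30,0,-40,0],[255,0,0,0,0]]

```text
time_s: 9.07
ee_pos: [0.6035, 0.2733, 0.3592]
tool_rot: [-0.675, 0.738, -0.002, 0.004]
wrist_force: [-0.2, 0.3, 0.1]
width: -0.003
```

```bash
python3 w.py; python3 - <<'E'
from h import *
import cv2
i=vision.camera("side")["img"][165:265,205:335]
cv2.imwrite("pics/side5.png",cv2.resize(i,None,fx=6,fy=6,interpolation=cv2.INTER_CUBIC))
i=vision.camera("top")["img"][120:295,190:330]
cv2.imwrite("pics/t5.png",cv2.resize(i,None,fx=3.4,fy=3.4,interpolation=cv2.INTER_CUBIC))
i=vision.camera("wrist")["img"]; cv2.imwrite("pics/w5.png",i)
a=cv2.imread("pics/side0.png"); b=vision.camera("side")["img"]
d=cv2.absdiff(a,b).max(2)>25; print(d[195:260,215:305].sum())
E
```

```text
t 9.075 along mm 271.6 off mm 2.3 tipz 186.2 F [-0.21  0.34  0.09] toolx -95.1 zax [ 0.0083  0.0017 -1.    ]
tool shift to start(-65) [336.9   1.3 127.9] to end [106.9  -0.4 128.5]
675
```

View pics/side5.png

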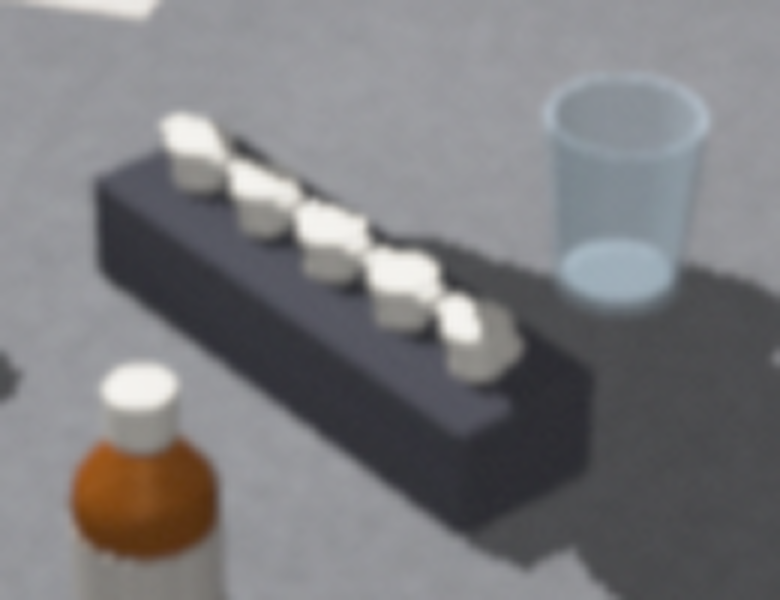

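View pics/t5.png

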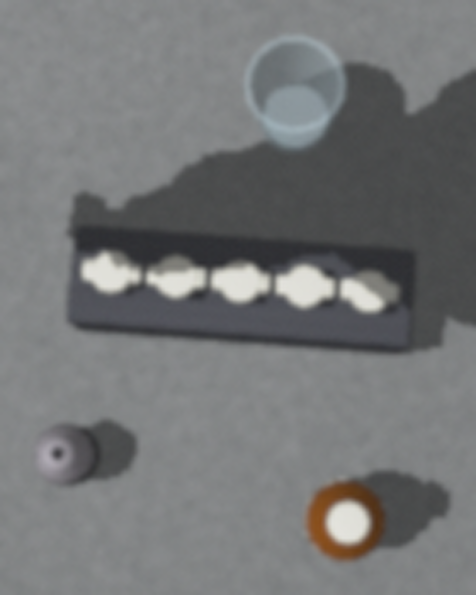

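View pics/w5.png

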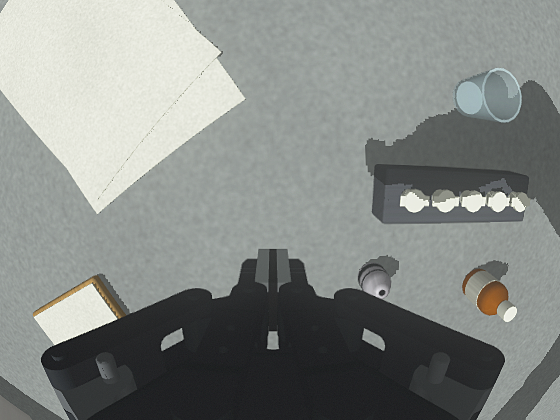

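```bash
python3 - <<'E'
from h import *
import cv2
c=vision.camera("side"); im=c["img"]
big=cv2.resize(im[185:245,225:300],None,fx=10,fy=10,interpolation=cv2.INTER_CUBIC)
t1=np.array([.581,.003]);t5=np.array([.594,.137]);d=(t5-t1)/np.linalg.norm(t5-t1)
for k in range(5):
  o=t1+(t5-t1)*k/4
  for a,z,col in[(.015,.056,(0,0,255)),(-.011,.056,(255,0,0)),(.015,.0588,(0,200,0))]:
    u,v=proj(c,np.r_[o+d*a,z]); cv2.circle(big,(int((u-225+.5)*10),int((v-185+.5)*10)),3,col,-1)
cv2.imwrite("pics/z5.png",big)
E
```

```text
(no output)
```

View pics/z5.png

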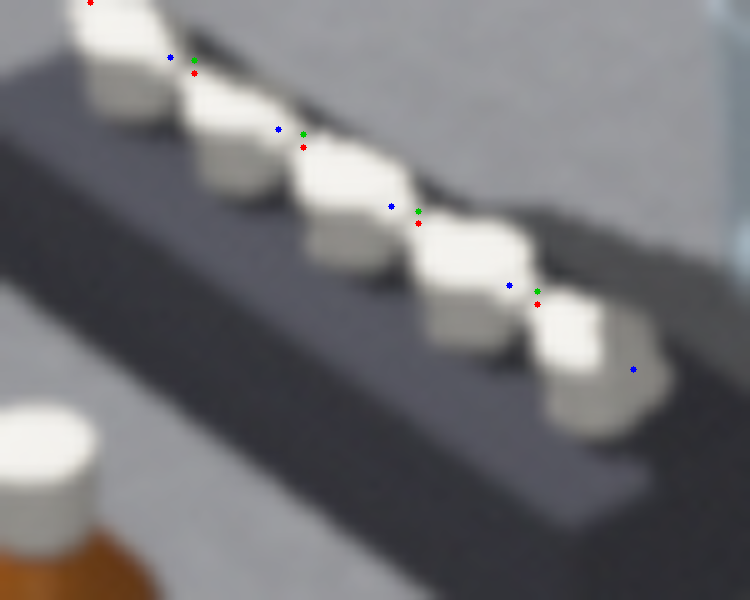

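```bash
python3 - <<'E'
from h import *
import cv2
c=vision.camera("side"); im=c["img"]
ts=[]
t1=np.array([.581,.003]);t5=np.array([.594,.137])
for k in (2,3,4):
  u,v=proj(c,np.r_[t1+(t5-t1)*k/4,.054]); t=cv2.getRectSubPix(im,(26,26),(float(u),float(v))); ts.append(cv2.resize(t,None,fx=10,fy=10,interpolation=cv2.INTER_CUBIC))
cv2.imwrite("pics/z6.png",np.hstack(ts))
E
```

```text
(no output)
```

View pics/z6.png

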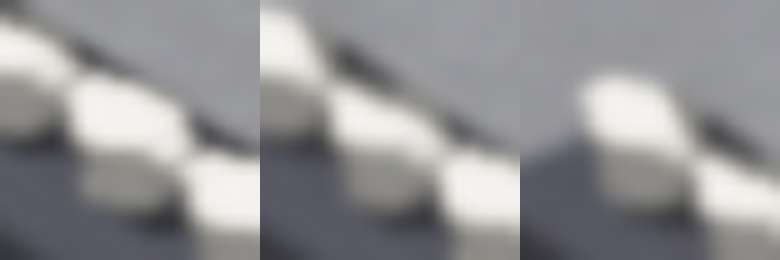

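```bash
python3 - <<'E'
from rig import r
print(r.finish_job())
E
```

```text
the job is handed in; nothing more can be done
None
```

All five lids are shut, and I handed the job in at about 9 s on the robot's clock, with the arm lifted clear. I used one stroke with the fingers closed, starting at the tube whose hinge faces out of the row (the end on the robot's right). The fingertips ran about 0.5 to 1.5 mm above shut-lid height.

- **Lids:** The last side, top and wrist pictures show all five lids lying on their tubes. Lids 1 to 4 line up with where a flat lid should appear, to within the cameras' roughly 2 mm accuracy. I judged lid 5 only by its outline matching lid 3.
- **Force:** The highest wrist force I read, sampled between moves, was about 4 N, while lid 4 was folding.
- **Block and bystanders:** I saw no shift of the block in the side view during the stroke. The bottle, objective and beaker looked untouched in the last pictures. I compared these by eye and did not measure them. A simple before/after pixel difference came out at 675 pixels, but it can't tell movement from the changed lids and shadows.

No check failed.

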